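# Swap battery packs at the charging docks

### The arm

A 6-joint arm with a two-finger parallel gripper is mounted at the origin on a cart in front of the work surface, level with it; the furniture and walls round the work are solid. World frame = base frame: x ahead of the robot, y to its left, z up, the work surface at z = 0. Lengths are in mm, angles in rad, forces in N, time in s.
With the tool pointing down it reaches from about 400 to 925 mm from the base axis. Payload 12.5 kg.
Tool frame: the origin (TCP) lies midway between the tips of the shut fingers; the grasp point (between the pads) lies 19 mm behind it; z points along the fingers, y is the line along which they close (so a half turn about z gives the same grasp; the last joint's range is limited). The gripper opens to 95 mm and grips with 3 to 60 N. Pads are 20 mm wide; open, the fingers measure 119 mm over their backs; the gripper's body (75 mm by 180 mm) begins 59 mm behind the grasp point.
Start: joints at [1.124, 0.491, 1.559, -0, 1.092, -0.106], TCP at [208.885, 589.079, 214.661] pointing down, gripper open.
Joint ranges: [-3.1, 3.1], [-0.84, 2.19], [0.05, 2.79], [-1.13, 4.28], [0.06, 2.93], [-2.69, 2.69]. Speed limits (rad/s): [2.22, 2.22, 2.79, 3.14, 3.14, 3.14].

### API

Orientations are given as [roll, pitch, yaw] about the fixed x, y, z axes, in that order (R = Rz(yaw) Ry(pitch) Rx(roll)).
In Python, from cell import env gives the robot as it stands.
- The arm moves only by the tool arm_command, never from a script. Its argument "targets" is a list of rows, each a list of 5 numbers: the shift along the tool's x, y, z in mm, then the turn about the tool's z in degrees, then the opening, from 0 (shut) to 1 (fully open). In form: [[tx, ty, tz, roll, fingers], ...]. A call has 1 to 5 rows; each row is the pose to reach, as a shift and turn from the pose commanded when the call began, along the tool's axes at that moment; what a row does not reach only later rows make up. A row lasts 1/10 s, in which the tool goes at most 50 mm and 8.59 degrees, less where a joint would pass 70% of its speed; a pose out of reach is approached as far as the arm can. A call with a gripper value outside its range is refused whole. The fingers move at their own pace and stop on an object; the grip force is fixed at half the most. Time passes only in rows, so rows that repeat a pose let the fingers close. It gives the time, the measured TCP pose, the force, the opening and the grip force at its end, in the units of the state.
- env.state(): the state, without advancing time (a new reading comes with each control period).
- env.read_camera(name): name is "scene" or "top" or "wrist"; returns a dict with "frame" (400x640x3 uint8, red, green, blue), "vertical_fov" (degrees; the focal length in pixels is half the picture's height over the tangent of half this angle, whatever the lens; pixels are square), "cx", "cy" (the principal point, pixels), "k1" (the pictures are not rectified: a ray, as slopes to the right and down, at radius r is drawn at 1 + k1 r^2 times it, then the intrinsics apply), "world_from_camera" (4x4, takes a point from camera to world coordinates); the wrist camera has in their place "hand_eye" (4x4, takes a point from camera to tool coordinates, whose origin is the TCP and whose axes are the flange's). Camera axes: x right, y down, z forward; pixel columns grow to the right and rows downward; lengths in mm; the calibration is good to about 2 mm. A picture is of the moment at which its call begins: read the wrist's pose just before it. There is no depth.
- env.job_done(): hands the job in; it is judged then, once.
The state is a dict: "t": time; "joints": joint angles; "qvel": joint speeds; "tau": joint torques, N m; "eef_pos": TCP position; "tcp_rot": TCP orientation; "ft_force": force on the tool from outside, world axes, zero at the start; "moment": the same for the moment, N m; "opening": opening from 0.0 (shut) to 1.0 (fully open); "grip_force": force on a finger pad.
Only numpy, scipy, OpenCV 4.12 (cv2) and the standard library are available. Lean on these libraries where they do the work, as an engineer would, in place of code of your own. Each camera call takes 0.05 s, during which the arm holds its last target. There are 200 camera calls.

### The job

Swap the robot kit's battery packs: stand the loose blue pack upright in the empty white charging dock, fully home, and let go of it. Then take the orange pack, which sits tightly between the spring contacts of the black dock, and work it free by rocking it side to side while it is still in the dock, first towards the green lamp and then away from it, about five degrees or more each way. Lift it just clear, and finish still holding it upright and still, a couple of centimetres above the black dock, with the small parts lying about left where they are.

Things in the scene. Friction and masses are not known exactly. Their poses are not given: they have to be found in the camera images.
- blue_pack_center (a point): centre (half-way up, 42.5 mm above its foot) of the loose blue pack, an upright box 40 mm (its x) by 30 mm (its y) by 85 mm tall (its z) with a black cap, about 0.15 kg; it starts standing on the table
- blue_pack_foot (a point): middle of the blue pack's underside; axes as the pack's
- orange_pack_center (a point): centre (half-way up, 42.5 mm above its foot) of the orange pack, an upright box 40 mm (its x) by 30 mm (its y) by 85 mm tall (its z) with a black cap, about 0.15 kg; it starts seated in the black dock, its axes along the dock's, the upper 60 mm standing free above the dock's rim
- orange_pack_foot (a point): middle of the orange pack's underside; axes as the pack's
- orange_pack_top (a point): middle of the orange pack's top, 85 mm above its foot
- white_dock: white charging dock fixed to the table, 80 x 80 mm, 35 mm high, with low grey feet along its edges; origin in the middle of its underside. From its top a bay 44 mm (x) by 34 mm (y), with a small chamfer, goes down 25 mm to a floor 10 mm above the table; a pack stands in it with its axes along the dock's, either way round
- black_dock: black charging dock fixed to the table, 80 mm (x) by 124 mm (y), rim 35 mm high; origin in the middle of its underside. The orange pack stands in its middle on a floor 10 mm above the table, between copper spring jaws on +y and -y and grey walls on +x and -x (1.5 mm play), so it rocks only towards +y and -y. A green lamp and a green strip mark the +y side
- jaw_lamp (a joint): outward travel of the copper jaw on the lamp side (m), 0 at the start, 6 mm at most. It presses on the pack's face 15 to 33 mm above the table with about 22 N, 3 N more for each mm outward. With both jaws a straight pull takes 30 to 40 N; the pack rocks about a point some 24 mm above the table, easily 10 degrees each way
- jaw_far (a joint): the same for the like jaw on the -y side, away from the lamp
- screw_pot: screw pot with a red lid, 38 mm across, 39 mm high, a bystander; origin in its underside
- tape_roll: roll of dark tape lying flat, 55 mm across, 19 mm high, a bystander; origin in its underside
- robot_wheel: robot wheel with a yellow hub lying flat, 65 mm across, 26 mm high, a bystander; origin in its underside
- gear_motor: yellow gear motor, 24 x 73 x 28 mm, a bystander; origin in its underside
Things that resemble listed ones, but are neither listed nor needed, are in the scene too. What is shaped like the part that bears orange_pack_center but pink or turquoise is not meant.

How it is judged (in metres and radians):
On the way, in this order (a step that is already met when the one before it is completed fails the run):
1. the blue pack stands fully home in the white dock, let go (z of blue_pack_foot in the frame of white_dock below 0.0135 m and horizontal distance between blue_pack_foot and white_dock below 0.006 m and angle between blue_pack_foot's own z axis and vertical below 0.1 rad and contact force between blue_pack and the fingers below 0.05 N), for 0.2 s.
2. the orange pack, still in the black dock, is rocked towards the green lamp (angle between orange_pack_foot's own z axis and vertical above 0.07 rad and y of orange_pack_top in the frame of black_dock above 0.003 m and z of orange_pack_foot in the frame of black_dock below 0.027 m), for 0.03 s.
3. the orange pack, still in the black dock, is rocked away from the green lamp (angle between orange_pack_foot's own z axis and vertical above 0.07 rad and y of orange_pack_top in the frame of black_dock below -0.003 m and z of orange_pack_foot in the frame of black_dock below 0.027 m), for 0.03 s.
At the end, for the whole second after the job is handed in: Blue pack in the white dock: foot within 3.5 mm of the floor, 6 mm of the middle, 0.1 rad of upright, let go. Orange pack, rocked 0.07 rad each way, is held still (20 mm/s), within 0.2 rad of upright, touching no dock, its foot 3 to 65 mm above the black rim and within 40 mm of its middle (all of step 1 and z of orange_pack_foot in the frame of black_dock between 0.038 and 0.1 m and horizontal distance between orange_pack_foot and black_dock below 0.04 m and angle between orange_pack_foot's own z axis and vertical below 0.2 rad and contact force between orange_pack and the fingers above 1 N and contact force between orange_pack and black_dock below 0.05 N and linear speed of orange_pack below 0.02 m/s); the arm keeps its last pose, push and grip.
It fails at once if a bystander is pushed more than 25 mm from its place (distance of any of screw_pot, tape_roll, robot_wheel, gear_motor from where it was at the start of the episode above 0.025 m).
It also fails if it takes over 61 s, if anything falls off the work surface, if the arm or the gripper's body presses on something with over 40 N, if the wrist force passes 120 N, or if a joint passes its speed limit or range.

## Working session

There is one attempt and no reset: what is moved stays moved. The work goes in short steps, Python scripts to look and compute and a tool call to move; the robot and the scene stay as the last step left them, time stands still between calls to the robot, and variables do not carry over. Pictures are saved under pics/ and viewed, at most 10 in all, crops included, and the job is handed in when it is done.

Besides the shell and the picture viewer there is one more tool, called after "Call:" as name(argument=value, ...) on one line, values as JSON. arm_command: Moves the arm, as the interface text tells. Its arguments: {"type":"object","properties":{"targets":{"type":"array","items":{"type":"array","items":{"type":"number"}}}},"required":["targets"]}

```bash
ls; mkdir -p pics; cat > h.py <<'E'
import numpy as np, cv2
from cell import env
def save(name,fn):
    c=env.read_camera(name); np.savez('pics/'+fn+'.npz',**{k:v for k,v in c.items()})
    cv2.imwrite('pics/'+fn+'.png',c['frame'][:,:,::-1]); return c
def K(c):
    f=200/np.tan(np.radians(float(c['vertical_fov']))/2)
    return np.array([[f,0,float(c['cx'])],[0,f,float(c['cy'])],[0,0,1]])
def ray(c,T,uv):
    k=np.array([float(c['k1']),0,0,0,0.])
    p=cv2.undistortPoints(np.array(uv,float).reshape(-1,1,2),K(c),k).reshape(-1,2)
    d=np.c_[p,np.ones(len(p))]@T[:3,:3].T
    return T[:3,3],d
def onz(c,T,uv,z):
    o,d=ray(c,T,uv); z=np.broadcast_to(z,len(d)); return o+d*((z-o[2])/d[:,2])[:,None]
def proj(c,T,P):
    Ti=np.linalg.inv(T); k=np.array([float(c['k1']),0,0,0,0.])
    return cv2.projectPoints(np.array(P,float).reshape(-1,1,3),cv2.Rodrigues(Ti[:3,:3])[0],Ti[:3,3],K(c),k)[0].reshape(-1,2)
E
python3 - <<'E'
from h import *
print(env.state())
for n in ('scene','top'):
    c=save(n,n+'0'); print(n,c['vertical_fov'],c['cx'],c['cy'],c['k1']);print(c['world_from_camera'].round(3))
E
```

```text
pics
{'t': 0.0, 'joints': array([ 1.12438915e+00,  4.91567538e-01,  1.55946439e+00, -1.09270191e-05,
        1.09166220e+00, -1.05608602e-01]), 'qvel': array([ 2.07892482e-04,  1.45405345e-03,  1.42083336e-03, -3.43895948e-04,
        9.40817137e-05,  1.70402098e-03]), 'tau': array([-1.85058496e-03, -6.12650657e+01, -2.58173651e+01,  6.91240747e-02,
        4.84603329e-02, -6.66644519e-05]), 'eef_pos': array([208.78125332, 588.84098478, 214.05163676]), 'tcp_rot': array([-3.14049629e+00, -1.06471950e-04,  2.80079906e+00]), 'ft_force': array([ 0.14163863,  0.28619727, -0.06024057]), 'moment': array([ 0.04208965,  0.01128894, -0.00704398]), 'grip_force': 0.0, 'opening': 0.9978987396354597}
scene 47.61270881323716 308.04220899214937 203.1334846749795 0.043711699825735695
[[ 6.74000e-01 -4.13000e-01  6.12000e-01 -2.62100e+02]
 [-7.38000e-01 -3.87000e-01  5.52000e-01 -7.67349e+02]
 [ 8.00000e-03 -8.24000e-01 -5.66000e-01  8.89276e+02]
 [ 0.00000e+00  0.00000e+00  0.00000e+00  1.00000e+00]]
top 51.751234777853924 325.03156039280987 195.77864345684756 0.03243551547134702
[[-2.100000e-02 -9.940000e-01  1.080000e-01  4.637700e+02]
 [-1.000000e+00  2.100000e-02 -7.000000e-03 -2.205300e+01]
 [ 5.000000e-03 -1.080000e-01 -9.940000e-01  1.154478e+03]
 [ 0.000000e+00  0.000000e+00  0.000000e+00  1.000000e+00]]
```

View pics/scene0.png

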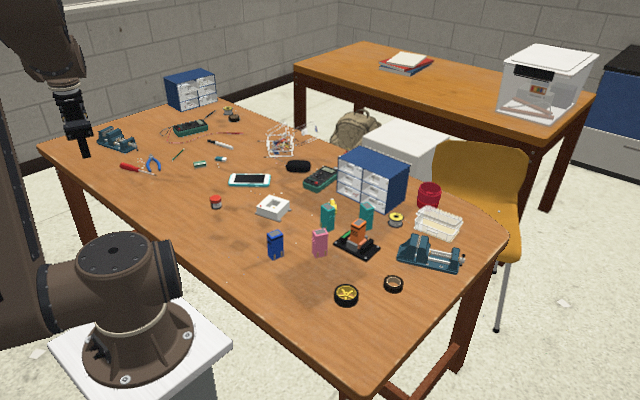

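View pics/top0.png

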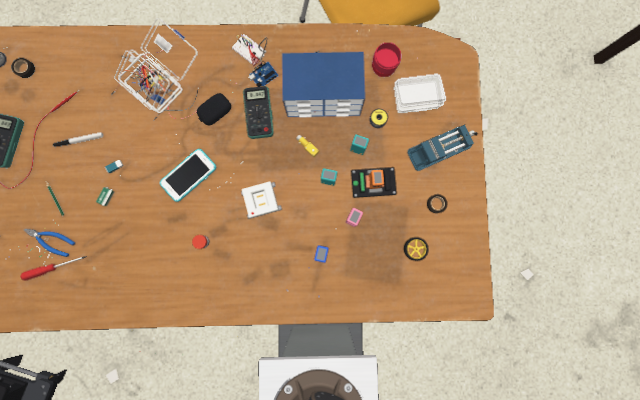

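The scene view shows blue at (275,245), pink (320,242), the black dock with orange at (357,240) and the white dock at (272,207). In the top view: blue (321,254), pink (355,216), turquoise (328,176) and (359,143), black dock (374,182) with the lamp on its left, white dock (260,200), and gear motor (307,146). Next, an enlarged crop to read the corners.

```bash
python3 - <<'E'
import cv2
i=cv2.imread('pics/top0.png')[170:270,235:405]
a=cv2.resize(i,None,fx=4.7,fy=4.7,interpolation=cv2.INTER_CUBIC); cv2.imwrite('pics/crop0.png',a)
E
```

```text
(no output)
```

View pics/crop0.png

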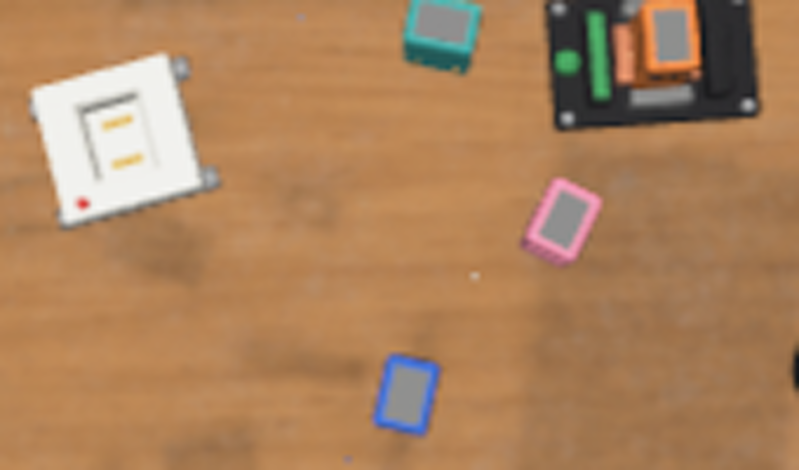

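```bash
cat > m.py <<'E'
from h import *
c=np.load('pics/top0.npz'); T=c['world_from_camera']
def P(l,z): return onz(c,T,(np.array(l,float)+.5)/4.7-.5+[235,170],z)
def rep(n,l,z):
    p=P(l,z); m=p.mean(0); (_,wh,_)=cv2.minAreaRect(p[:,:2].astype(np.float32))
    e=[(p[(i+1)%4]-p[i])[:2] for i in range(4)]
    print(n,m.round(1),'lens',[round(float(np.hypot(*x)),1) for x in e],'ang',[round(float(np.degrees(np.arctan2(x[1],x[0]))%180),1) for x in e])
rep('blue',[(390,355),(440,362),(425,435),(375,425)],85)
rep('white',[(32,92),(167,54),(203,188),(65,226)],35)
rep('orange',[(642,0),(692,-1),(698,70),(643,72)],85)
p=P([(557,130),(760,113)],35);print(p, np.degrees(np.arctan2(*(p[0]-p[1])[[1,0]])), np.hypot(*(p[0]-p[1])[:2]))
for n,u,z in (('pot',(199,242),39),('tape',(437,203),19),('wheel',(416,249),26),('motor',(307,146),28)): print(n,onz(c,T,[u],z).round(0))
E
python3 m.py; python3 -c "
from h import *
print(env.read_camera('wrist')['hand_eye'].round(3))"
```

```text
blue [431.  -16.7  85. ] lens [27.6, 40.3, 27.8, 38.7] ang [80.9, 167.0, 77.6, 166.7]
white [579.2 149.   35. ] lens [81.1, 81.3, 82.1, 80.5] ang [104.8, 14.4, 104.3, 13.7]
orange [ 626.2 -166.5   85. ] lens [27.9, 40.1, 30.6, 40.6] ang [90.0, 2.7, 90.9, 178.9]
[[ 579.54463542 -106.39158705   35.        ]
 [ 587.03317045 -224.62895118   35.        ]] 93.62397398927975 118.47426908356765
pot [[467. 310.  39.]]
tape [[ 560. -339.   19.]]
wheel [[ 436. -273.   26.]]
motor [[726.  17.  28.]]
[[  -0.      -0.965   -0.263   74.232]
 [   1.      -0.      -0.      -0.48 ]
 [   0.      -0.263    0.965 -169.869]
 [   0.       0.       0.       1.   ]]
```

```bash
cat > d.py <<'E'
import sys; from h import *
from scipy.spatial.transform import Rotation as R
x,y,z,yaw=map(float,sys.argv[1:5]); s=env.state(); r=R.from_euler('xyz',s['tcp_rot'])
cy=np.degrees(s['tcp_rot'][2]); a=(cy-yaw+180)%360-180
print('t',round(s['t'],2),'pos',s['eef_pos'].round(1),'yaw',cy.round(1),'| shift',(r.inv().apply(np.array([x,y,z])-s['eef_pos'])).round(1),'roll',a.round(1),'f',s['ft_force'].round(1),'op',round(s['opening'],3))
E
python3 d.py 579 149 215 104
```

```text
t 0.15 pos [208.8 588.9 214.2] yaw 160.5 | shift [-495.9 -290.9   -0.6] roll 56.5 f [-0.5 -0.1  1.1] op 1.0
```

Call:
arm_command(targets=[[-495, -290, 0, 56, 0.7], [-495, -290, 0, 56, 0.7], [-495, -290, 0, 56, 0.7], [-495, -290, 0, 56, 0.7], [-495, -290, 0, 56, 0.7]])

```text
t: 0.65
eef_pos: [370.8, 396.2, 214.6]
tcp_rot: [-3.142, -0.0, 2.045]
ft_force: [-0.3, 0.6, 0.6]
opening: 0.709
grip_force: 0.0
```

```bash
python3 d.py 579 149 215 104
```

```text
t 0.65 pos [370.8 396.2 214.6] yaw 117.2 | shift [-315.    72.4   -0.4] roll 13.2 f [-0.3  0.6  0.6] op 0.709
```

Call:
arm_command(targets=[[-315, 72, 0, 13, 0.7], [-315, 72, 0, 13, 0.7], [-315, 72, 0, 13, 0.7], [-315, 72, 0, 13, 0.7], [-315, 72, 0, 13, 0.7]])

```text
t: 1.15
eef_pos: [532.9, 205.6, 214.6]
tcp_rot: [-3.142, -0.0, 1.824]
ft_force: [-0.1, 1.1, -0.3]
opening: 0.7
grip_force: 0.0
```

```bash
python3 d.py 579 149 215 104
```

```text
t 1.15 pos [532.9 205.6 214.6] yaw 104.5 | shift [-66.3  30.5  -0.4] roll 0.5 f [-0.1  1.1 -0.3] op 0.7
```

Call:
arm_command(targets=[[-66, 30, 0, 0.5, 0.7], [-66, 30, 0, 0.5, 0.7], [-66, 30, 0, 0.5, 0.7], [-66, 30, 0, 0.5, 0.7]])

```text
t: 1.55
eef_pos: [577.2, 150.9, 214.2]
tcp_rot: [-3.141, -0.0, 1.814]
ft_force: [-0.2, 0.1, -0.0]
opening: 0.7
grip_force: 0.0
```

```bash
cat > w.py <<'E'
import sys; from h import *
from scipy.spatial.transform import Rotation as R
s=env.state(); c=save('wrist',sys.argv[1]); E=np.eye(4); E[:3,:3]=R.from_euler('xyz',s['tcp_rot']).as_matrix(); E[:3,3]=s['eef_pos']
d=dict(np.load('pics/%s.npz'%sys.argv[1])); d['T']=E@c['hand_eye']; np.savez('pics/%s.npz'%sys.argv[1],**d)
E
python3 w.py w1; python3 d.py 431 -17 215 77
```

```text
t 1.6 pos [576.9 151.5 214.4] yaw 104.0 | shift [-128.2 -182.3   -0.5] roll 27.0 f [-0.9 -0.   0.4] op 0.701
```

View pics/w1.png

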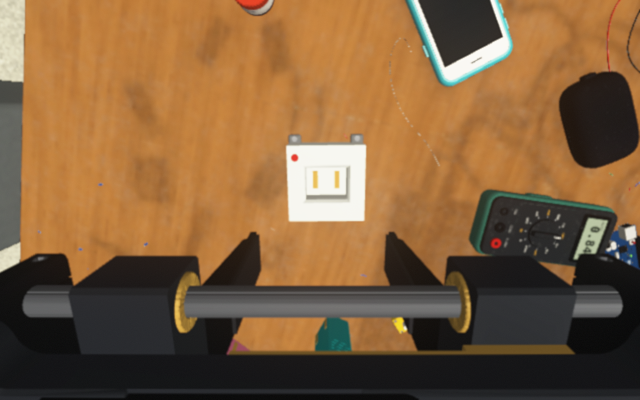

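The wrist view shows the white dock's top from (288,145) to (366,221). Its bay spans (305..348, 166..200), with the longer side along tool y (about 14° in the world).

```bash
cat >> h.py <<'E'
def quad(c,T,mask,z):
    n,l,st,ce=cv2.connectedComponentsWithStats(mask.astype(np.uint8)); i=1+np.argmax(st[1:,4])
    cs,_=cv2.findContours((l==i).astype(np.uint8),cv2.RETR_EXTERNAL,cv2.CHAIN_APPROX_NONE)
    p=onz(c,T,max(cs,key=len).reshape(-1,2),z)[:,:2]
    r=cv2.minAreaRect(p.astype(np.float32)); print('area',st[i,4],'ctr',np.round(r[0],1),'size',np.round(r[1],1),'ang',round(r[2],1))
E
python3 - <<'E'
from h import *
c=np.load('pics/w1.npz');f=c['frame'].astype(int);print('fov',c['vertical_fov'])
m=f.min(2)>150; m[:130]=0;m[230:]=0;m[:,:270]=0;m[:,380:]=0
quad(c,c['T'],m,35)
d=np.load('pics/top0.npz');g=d['frame'].astype(int);m=g.min(2)>150;z=np.zeros_like(m);z[175:225,235:285]=m[175:225,235:285]
quad(d,d['world_from_camera'],z,35)
# bay in wrist: print row/col profiles
print(f[160:206,326].min(1)); print(f[183,298:356].min(1))
E
```

```text
fov 60.43285873690496
area 5652 ctr [580.6 150.2] size [81.  81.5] ang 14.4
area 905 ctr [581.2 146. ] size [81.8 90.9] ang 14.3
[241 241 241 241 239 232 224 229 239 241 241 241 241 241 241 241 241 241
 241 241 241 241 241 241 241 241 241 241 241 241 241 241 241 235 203 149
 131 133 147 179 205 211 223 236 240 241]
[241 241 240 241 241 240 235 225 226 238 241 240 241 240 213 130  91  91
 101 150 215 240 242 241 241 241 241 241 241 241 241 241 241 241 241 234
 190 117  91  92 118 194 239 242 241 242 240 221 161 149 174 196 227 240
 241 241 241 241]
```

Call:
arm_command(targets=[[-128, -182, 0, 27, 0.7], [-128, -182, 0, 27, 0.7], [-128, -182, 0, 27, 0.7], [-128, -182, 0, 27, 0.7], [-128, -182, 0, 27, 0.7]])

```text
t: 2.1
eef_pos: [428.9, -17.6, 214.8]
tcp_rot: [-3.141, 0.0, 1.344]
ft_force: [0.9, -0.3, -0.2]
opening: 0.699
grip_force: 0.0
```

Call:
arm_command(targets=[[0, 0, 0, 0, 0.7], [0, 0, 0, 0, 0.7]])

```text
t: 2.3
eef_pos: [431.9, -16.5, 215.1]
tcp_rot: [3.141, -0.0, 1.344]
ft_force: [0.4, 0.2, 0.0]
opening: 0.697
grip_force: 0.0
```

```bash
python3 w.py w2; python3 d.py 431 -17 215 77
```

```text
t 2.35 pos [432.3 -16.3 214.9] yaw 77.1 | shift [-1.  -1.1 -0.1] roll 0.1 f [ 0.8  1.2 -0.6] op 0.7
```

View pics/w2.png

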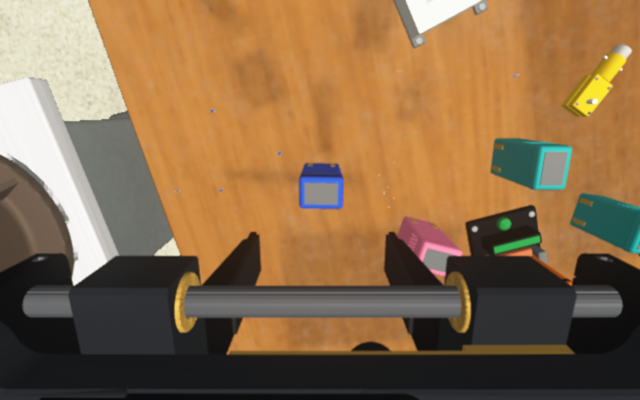

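The blue pack is at (321,187), its top face about (300,178)–(343,208). The pink pack (430,250) lies clear of the right finger.

```bash
python3 - <<'E'
from h import *
c=np.load('pics/w2.npz');f=c['frame'].astype(int)
q=f[150:215,290:352]; m=(q[...,2]-q[...,0]>60)
grey=(q.max(2)-q.min(2)<30)&(q.min(2)>90)
for n,k in(('blue',m),('grey',grey)):
    ys,xs=np.where(k); print(n,xs.min()+290,xs.max()+290,ys.min()+150,ys.max()+150)
M=np.zeros(f.shape[:2],bool);M[150:215,290:352]=grey; quad(c,c['T'],M,85)
for v in range(174,212,1): 
    r=np.where(m[v-150])[0]; print(v,f[v,321],r.min()+290 if len(r) else '',r.max()+290 if len(r) else '',end=' ; ')
p=onz(c,c['T'],[(300,178),(343,178),(343,208.5),(300.5,208.5)],85);print(p.mean(0),np.linalg.norm(np.diff(p,axis=0),axis=1))
E
```

```text
blue 300 342 165 208
grey 305 341 163 203
area 653 ctr [430.3 -15.9] size [18.5 28.1] ang 77.0
174 [50 52 94] 340 340 ; 175 [50 45 71]   ; 176 [ 50  55 108] 302 317 ; 177 [ 54  80 175] 301 341 ; 178 [ 58  98 212] 300 342 ; 179 [ 61 107 226] 300 342 ; 180 [ 62 111 230] 300 342 ; 181 [ 69 115 231] 300 342 ; 182 [ 95 124 212] 300 342 ; 183 [130 138 167] 300 342 ; 184 [147 144 140] 300 342 ; 185 [148 145 137] 300 342 ; 186 [147 144 137] 300 342 ; 187 [147 143 137] 300 342 ; 188 [147 143 137] 300 342 ; 189 [147 143 137] 300 342 ; 190 [146 142 136] 300 342 ; 191 [146 142 137] 300 342 ; 192 [147 143 137] 300 342 ; 193 [148 143 138] 300 342 ; 194 [146 142 136] 300 342 ; 195 [147 142 137] 300 342 ; 196 [147 143 137] 300 342 ; 197 [147 142 137] 300 342 ; 198 [147 143 138] 300 342 ; 199 [147 143 137] 300 342 ; 200 [148 144 137] 300 342 ; 201 [147 142 136] 300 342 ; 202 [148 143 135] 300 342 ; 203 [143 141 144] 300 342 ; 204 [119 130 187] 300 342 ; 205 [ 75 114 226] 300 342 ; 206 [ 56 105 227] 301 341 ; 207 [ 66  99 210] 302 341 ; 208 [112  99 169] 337 338 ; 209 [165 112  93]   ; 210 [189 126  66]   ; 211 [193 129  70]   ; [431.26413308 -16.49342504  85.        ] [38.20100817 28.23332147 38.67490867]
```

Call:
arm_command(targets=[[-0.5, -1.2, 50, 0, 0.7], [-0.5, -1.2, 100, 0, 0.7], [-0.5, -1.2, 140, 0, 0.7], [-0.5, -1.2, 171, 0, 0.7], [-0.5, -1.2, 171, 0, 0.7]])

```text
t: 2.85
eef_pos: [429.5, -16.1, 40.6]
tcp_rot: [-3.135, 0.0, 1.346]
ft_force: [-0.2, 0.6, 0.3]
opening: 0.699
grip_force: 0.0
```

Call:
arm_command(targets=[[0, 0, 0, 0, 0.3], [0, 0, 0, 0, 0.3], [0, 0, 0, 0, 0.3], [0, 0, 0, 0, 0.3], [0, 0, 0, 0, 0.3]])

```text
t: 3.35
eef_pos: [431.1, -17.4, 44.7]
tcp_rot: [3.139, -0.0, 1.344]
ft_force: [0.0, 1.9, 11.6]
opening: 0.417
grip_force: 30.0
```

```bash
python3 d.py 580.6 150.2 110 104.4
```

```text
t 3.35 pos [431.1 -17.4  44.7] yaw 77.0 | shift [197. 108. -65.] roll -27.4 f [ 0.   1.9 11.6] op 0.417
```

Call:
arm_command(targets=[[0, 0, -25, 0, 0.3], [0, 0, -65, 0, 0.3], [60, 30, -65, -8, 0.3], [105, 55, -65, -16, 0.3], [150, 80, -65, -22, 0.3]])

```text
t: 3.85
eef_pos: [530.1, 97.2, 110.0]
tcp_rot: [3.14, 0.0, 1.733]
ft_force: [0.3, -1.6, -1.6]
opening: 0.415
grip_force: 30.0
```

```bash
python3 d.py 580.6 150.2 110 104.4
```

```text
t 3.85 pos [530.1  97.2 110. ] yaw 99.3 | shift [44.2 58.4  0.1] roll -5.1 f [ 0.3 -1.6 -1.6] op 0.415
```

Call:
arm_command(targets=[[20, 25, 0, -3, 0.3], [33, 43, 0, -5.4, 0.3], [33, 43, 0, -5.4, 0.3], [33, 43, 0, -5.4, 0.3], [33, 43, 0, -5.4, 0.3]])

```text
t: 4.35
eef_pos: [565.5, 134.5, 108.8]
tcp_rot: [-3.141, -0.0, 1.821]
ft_force: [-0.9, -0.5, -1.1]
opening: 0.418
grip_force: 30.0
```

```bash
python3 d.py 580.6 150.2 110 104.4; python3 w.py w3
```

```text
t 4.35 pos [565.5 134.5 108.8] yaw 104.3 | shift [11.5 18.5 -1.2] roll -0.1 f [-0.9 -0.5 -1.1] op 0.418
```

View pics/w3.png

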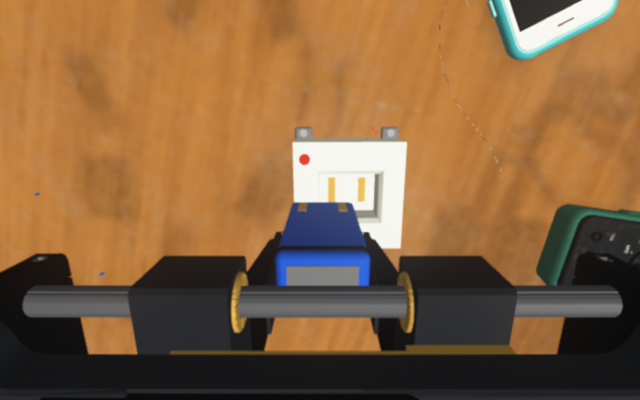

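The pack is held straight, its foot edge running (290..354, 204). The dock's top shows corners (293,142) and (407,142), with the bay at (318..381, 171..221). The pack still has to go right and up in the image.

```bash
python3 - <<'E'
from h import *
c=np.load('pics/w3.npz');T=c['T']
print(onz(c,T,[(290,204),(354,204)],64.1).round(1))
f=c['frame'].astype(int);m=f.min(2)>120; z=np.zeros_like(m);z[141:200,285:412]=m[141:200,285:412]
for v in (150,165,190): r=np.where(z[v])[0];print(v,r.min(),r.max())
for u in (340,400): print([int(x) for x in f[136:148,u].min(1)])
p=onz(c,T,[(293,141.5),(407.5,141.5),(318,171),(383,171),(402,248)],35);print(p.round(1),p[:2].mean(0))
a=np.radians(14.4);print('ctr from top edge',p[:2].mean(0)[:2]-40*np.array([-np.sin(a),np.cos(a)]),'from bay back',p[2:4].mean(0)[:2]-17*np.array([-np.sin(a),np.cos(a)]))
E
```

```text
[[541.3 142.7  64.1]
 [581.5 153.   64.1]]
150 292 406
165 293 405
190 293 404
[84, 94, 114, 128, 132, 155, 210, 239, 242, 241, 240, 240]
[66, 66, 74, 93, 124, 166, 220, 240, 242, 241, 241, 241]
[[532.4 179.1  35. ]
 [610.3 199.   35. ]
 [554.5 163.1  35. ]
 [599.8 174.7  35. ]
 [631.2 121.3  35. ]] [571.36688058 189.03172647  35.        ]
ctr from top edge [581.31447607 150.28840002] from bay back [581.38187699 152.41672406]
```

Call:
arm_command(targets=[[12.5, 19.3, 0, -0.1, 0.3], [12.5, 19.3, 0, -0.1, 0.3], [12.5, 19.3, 0, -0.1, 0.3], [12.5, 19.3, 20, -0.1, 0.3], [12.5, 19.3, 20, -0.1, 0.3]])

```text
t: 4.9
eef_pos: [580.2, 151.2, 87.0]
tcp_rot: [-3.138, -0.0, 1.823]
ft_force: [-0.7, -0.4, -1.5]
opening: 0.419
grip_force: 30.0
```

```bash
python3 d.py 581.2 150.6 90 104.4; python3 w.py w4; python3 - <<'E'
from h import *
c=np.load('pics/w4.npz');T=c['T'];f=c['frame']
cv2.imwrite('pics/w4c.png',cv2.resize(f[110:260,240:440,::-1],None,fx=4,fy=4,interpolation=cv2.INTER_CUBIC))
E
```

```text
t 4.9 pos [580.2 151.2  87. ] yaw 104.5 | shift [-0.8  0.8 -3. ] roll 0.1 f [-0.7 -0.4 -1.5] op 0.419
```

View pics/w4c.png

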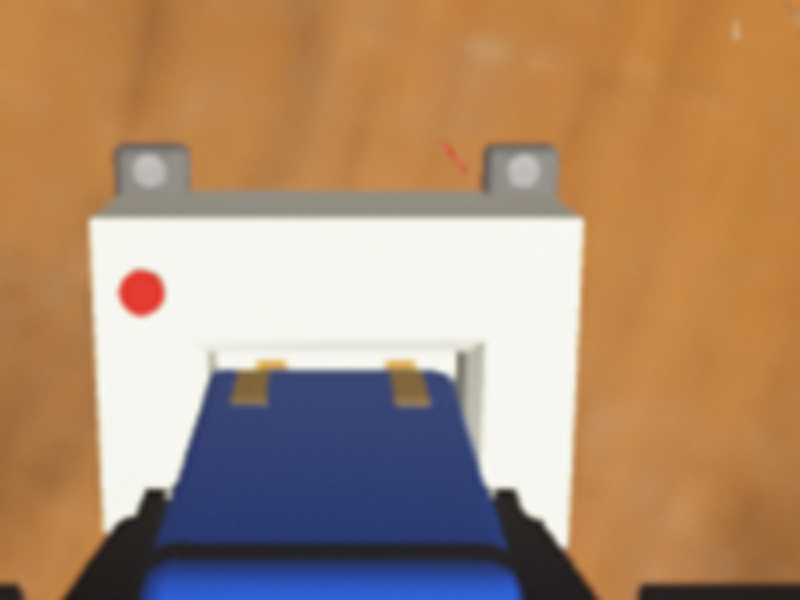

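The foot's front edge is at crop (208..458, 372), that is px (292..354.5, 203). The bay's back corners are at (212,348) and (483,345), so the pack needs to go slightly right. Checking by numbers.

```bash
python3 - <<'E'
from h import *
c=np.load('pics/w4.npz');T=c['T']
u=lambda l:(np.array(l,float)+.5)/4-.5+[240,110]
from scipy.spatial.transform import Rotation as R
Ri=np.linalg.inv(T@np.linalg.inv(c['hand_eye']))
for n,l,z in(('foot',[(206,372),(457,372)],42.3),('bay',[(210,346),(485,344)],35),('dock',[(90,216),(584,216)],35)):
    p=onz(c,T,u(l),z); q=np.c_[p,np.ones(2)]@Ri.T; print(n,q[:,:2].round(1),q[:,:2].mean(0).round(1))
E
```

```text
foot [[ 14.8 -20.6]
 [ 14.9  20.1]] [14.8 -0.3]
bay [[ 17.3 -20.5]
 [ 17.7  25.3]] [17.5  2.4]
dock [[ 39.1 -39.5]
 [ 39.1  40.8]] [39.1  0.6]
```

Call:
arm_command(targets=[[-0.6, 1.5, 3, 0, 0.3], [-0.6, 1.5, 10, 0, 0.3], [-0.6, 1.5, 16, 0, 0.3], [-0.6, 1.5, 16, 0, 0.3]])

```text
t: 5.35
eef_pos: [584.1, 151.7, 75.1]
tcp_rot: [3.139, 0.001, 1.824]
ft_force: [-6.4, -2.3, 23.7]
opening: 0.422
grip_force: 30.0
```

```bash
python3 d.py 581.2 150.6 54.7 104.4
```

```text
t 5.35 pos [584.1 151.7  75.1] yaw 104.5 | shift [-0.3 -3.1 20.4] roll 0.1 f [-6.4 -2.3 23.7] op 0.422
```

Call:
arm_command(targets=[[0, -0.8, -4, 0, 0.3], [0, -1.5, -4, 0, 0.3], [0, -1.5, -4, 0, 0.3]])

```text
t: 5.65
eef_pos: [581.8, 151.5, 76.4]
tcp_rot: [-3.141, -0.0, 1.824]
ft_force: [-0.2, 1.0, -1.5]
opening: 0.421
grip_force: 30.0
```

```bash
python3 d.py 581.2 150.6 54.7 104.4;python3 -c "
from h import *
for i in range(3):
    env.read_camera('top'); s=env.state(); print(s['eef_pos'].round(1),s['ft_force'].round(1),s['moment'].round(2))"
```

```text
t 5.65 pos [581.8 151.5  76.4] yaw 104.5 | shift [-0.7 -0.7 21.7] roll 0.1 f [-0.2  1.  -1.5] op 0.421
[581.7 151.5  76.3] [-1.2 -0.6 -1. ] [-0.09  0.06  0.01]
[581.8 151.5  76.2] [ 1.  -0.  -1.4] [-0.05  0.06 -0.01]
[581.8 151.5  76.2] [-0.  -0.6 -1.9] [-0.08  0.03  0.03]
```

```bash
python3 w.py w5; python3 - <<'E'
from h import *
for n in('w3','w4','w5'):
    f=np.load(f'pics/{n}.npz')['frame'].astype(int); print(n,f[236:262,323].sum(1), 'right bay',f[205,350:366].sum(1))
f=np.load('pics/w5.npz')['frame'].astype(int); print(f[190:215,323])
E
```

```text
w3 [213 213 212 210 208 207 208 206 204 173 121 101 106 125 169 205 225 250
 276 298 316 328 343 353 361 372] right bay [249 280 443 660 730 735 734 733 735 735 735 735 734 735 735 735]
w4 [219 220 216 216 216 214 214 210 210 178 125 109 115 134 176 210 230 256
 279 303 323 336 347 356 368 374] right bay [242 262 328 374 354 376 461 532 546 550 597 691 731 735 735 735]
w5 [221 219 216 216 215 214 210 213 212 210 211 211 202 174 124 104 105 119
 159 199 219 239 266 291 314 324] right bay [311 340 337 330 381 467 529 539 543 588 689 732 735 735 735 735]
[[247 247 241]
 [247 247 241]
 [247 247 241]
 [247 247 241]
 [247 247 241]
 [247 247 241]
 [247 247 241]
 [247 246 240]
 [243 243 236]
 [235 234 227]
 [230 230 220]
 [236 235 228]
 [243 243 236]
 [227 228 222]
 [130 139 160]
 [ 62  76 120]
 [ 55  69 115]
 [ 57  70 116]
 [ 57  70 116]
 [ 57  70 116]
 [ 57  71 116]
 [ 56  70 117]
 [ 56  69 116]
 [ 55  69 116]
 [ 54  68 116]]
```

```bash
python3 - <<'E'
from h import *
f=np.load('pics/w5.npz')['frame']
cv2.imwrite('pics/w5c.png',cv2.resize(f[155:245,265:385,::-1],None,fx=6.5,fy=6.5,interpolation=cv2.INTER_CUBIC))
E
```

```text
(no output)
```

View pics/w5c.png

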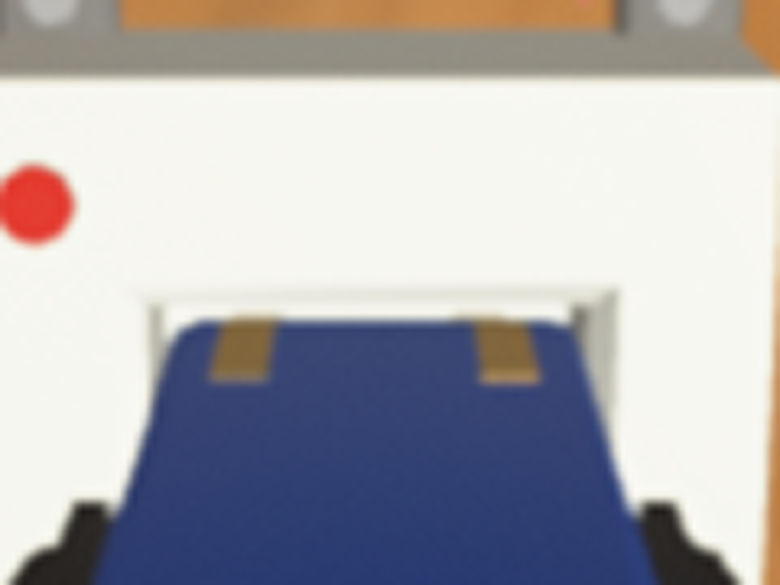

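The pack's foot (crop 172..578, y 322) sits centred in the bay mouth (140..618, back edge y 290..303). The pack slipped up about 4 mm in the grip at the first touch. I'll descend again in small steps.

Call:
arm_command(targets=[[0, 0.3, 3, 0, 0.3], [0, 0.3, 6, 0, 0.3], [0, 0.3, 9, 0, 0.3], [0, 0.3, 9, 0, 0.3]])

```text
t: 6.25
eef_pos: [582.3, 151.2, 67.0]
tcp_rot: [-3.141, 0.0, 1.824]
ft_force: [2.0, -5.0, -4.7]
opening: 0.42
grip_force: 30.0
```

Call:
arm_command(targets=[[0, 0, 4, 0, 0.3], [0, 0, 8, 0, 0.3], [0, 0, 12, 0, 0.3], [0, 0, 15, 0, 0.3], [0, 0, 15, 0, 0.3]])

```text
t: 6.75
eef_pos: [582.3, 151.2, 52.0]
tcp_rot: [-3.141, 0.0, 1.824]
ft_force: [2.3, -5.0, -3.7]
opening: 0.416
grip_force: 30.0
```

Call:
arm_command(targets=[[0, 0, 2, 0, 0.3], [0, 0, 4, 0, 0.3], [0, 0, 5, 0, 0.3], [0, 0, 5, 0, 0.3]])

```text
t: 7.15
eef_pos: [582.4, 151.2, 50.5]
tcp_rot: [3.14, 0.001, 1.824]
ft_force: [-8.9, -7.0, 34.6]
opening: 0.415
grip_force: 30.0
```

Call:
arm_command(targets=[[0, 0, 3, 0, 0.3], [0, 0, 3, 0, 0.65], [0, 0, 3, 0, 0.65], [0, 0, 3, 0, 0.65], [0, 0, 3, 0, 0.65]])

```text
t: 7.65
eef_pos: [582.1, 151.7, 44.2]
tcp_rot: [-3.141, -0.0, 1.824]
ft_force: [-0.9, -0.1, -0.6]
opening: 0.641
grip_force: 0.0
```

Call:
arm_command(targets=[[0, 0, -40, 0, 0.65], [0, 0, -80, 0, 0.65], [0, 0, -120, 0, 0.65], [0, 0, -150, 0, 0.65], [0, 0, -150, 0, 0.65]])

```text
t: 8.15
eef_pos: [583.7, 151.9, 198.6]
tcp_rot: [3.135, 0.001, 1.824]
ft_force: [-0.0, 0.4, 0.2]
opening: 0.647
grip_force: 0.0
```

```bash
python3 d.py 625 -166 215 93.6; python3 w.py w6; python3 - <<'E'
from h import *
c=np.load('pics/w6.npz');f=c['frame'].astype(int)
q=(f[...,2]-f[...,0]>60); q[:, :200]=0; q[:,450:]=0; ys,xs=np.where(q); print(xs.min(),xs.max(),ys.min(),ys.max())
a=np.radians(14.4);Rm=np.array([[np.cos(a),-np.sin(a)],[np.sin(a),np.cos(a)]])
P=[np.r_[Rm@[x,y]+[581.2,150.6],95] for x,y in((-20,-15),(20,-15),(20,15),(-20,15))]
print(proj(c,c['T'],P).round(1))
for v in (int(proj(c,c['T'],[[581.2,150.6,95]])[0,1]),): r=np.where(q[v])[0]; print(v,r.min(),r.max())
u=int(proj(c,c['T'],[[581.2,150.6,95]])[0,0]); r=np.where(q[:,u])[0]; print(u,r.min(),r.max(), f[r.max()-8:r.max()+3,u].tolist())
E
```

```text
t 8.15 pos [583.7 151.9 198.6] yaw 104.5 | shift [-318.2  -39.5  -16.5] roll 10.9 f [-0.   0.4  0.2] op 0.647
297 449 0 349
[[294.8 219.1]
 [342.6 219.1]
 [343.2 184. ]
 [294.  184. ]]
201 297 343
318 182 215 [[147, 145, 138], [147, 145, 139], [147, 145, 138], [145, 144, 139], [137, 140, 155], [108, 128, 194], [76, 116, 225], [64, 110, 225], [84, 115, 213], [163, 172, 209], [235, 234, 228]]
```

Call:
arm_command(targets=[[-318, -39, -16, 11, 0.65], [-318, -39, -16, 11, 0.65], [-318, -39, -16, 11, 0.65], [-318, -39, -16, 11, 0.65], [-318, -39, -16, 11, 0.65]])

```text
t: 8.7
eef_pos: [614.4, -97.8, 205.4]
tcp_rot: [-3.139, -0.001, 1.632]
ft_force: [0.9, 0.4, 0.2]
opening: 0.652
grip_force: 0.0
```

```bash
python3 d.py 625 -166 215 93.6
```

```text
t 8.7 pos [614.4 -97.8 205.4] yaw 93.5 | shift [-68.7   6.4  -9.7] roll -0.1 f [0.9 0.4 0.2] op 0.652
```

Call:
arm_command(targets=[[-68, 6, -5, 0, 0.65], [-68, 6, -5, 0, 0.65], [-68, 6, -5, 0, 0.65], [-68, 6, -5, 0, 0.65]])

```text
t: 9.1
eef_pos: [624.5, -162.7, 210.7]
tcp_rot: [-3.14, -0.001, 1.632]
ft_force: [-0.0, 1.0, -0.5]
opening: 0.653
grip_force: 0.0
```

```bash
python3 d.py 625 -166 215 93.6; python3 w.py w7
```

```text
t 9.1 pos [ 624.5 -162.7  210.7] yaw 93.5 | shift [-3.3  0.3 -4.3] roll -0.1 f [-0.   1.  -0.5] op 0.653
```

View pics/w7.png

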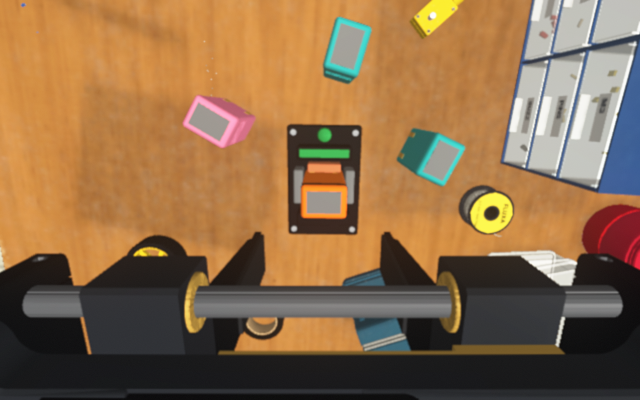

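The black dock is at (288..361, 125..234) with its lamp at (324,135) at the top (tool +x). The orange top face is about (303,187)–(346,218). Measuring it.

```bash
python3 - <<'E'
from h import *
c=np.load('pics/w7.npz');T=c['T'];f=c['frame'].astype(int)
Ri=np.linalg.inv(T@np.linalg.inv(c['hand_eye']))
g=(f.max(2)-f.min(2)<35)&(f.min(2)>90);M=np.zeros_like(g);M[188:218,304:346]=g[188:218,304:346];quad(c,T,M,95)
o=(f[...,0]-f[...,2]>120)&(f[...,0]>180);M=np.zeros_like(o);M[180:225,296:352]=o[180:225,296:352]
for v in (192,200,212): r=np.where(M[v])[0];print(v,r.min(),r.max(),end=' ')
r=np.where(M[:,324])[0];print('rows',r.min(),r.max(), f[180:192,324].tolist())
p=onz(c,T,[(302.5,187),(346.5,187),(346.5,218),(302.5,218)],95);q=np.c_[p,np.ones(4)]@Ri.T
print(p.mean(0).round(1),q[:,:2].round(1).tolist(),q.mean(0)[:2].round(1))
p=onz(c,T,[(288,126),(361,126),(288,233.5),(361,233.5)],35);q=np.c_[p,np.ones(4)]@Ri.T;print(q[:,:2].round(1).tolist(),q.mean(0)[:2].round(1),p.mean(0).round(1))
E
```

```text
area 643 ctr [ 625.3 -166.7] size [26.9 17.9] ang 3.5
192 301 346 200 301 346 212 301 346 rows 185 217 [[166, 78, 26], [165, 78, 26], [149, 72, 26], [116, 58, 26], [135, 63, 26], [209, 98, 30], [244, 128, 37], [251, 145, 40], [253, 156, 43], [254, 160, 43], [253, 155, 57], [235, 147, 100]]
[ 626.2 -167.2   95. ] [[9.1, -17.2], [9.1, 20.3], [-18.6, 20.8], [-18.7, -17.6]] [-4.8  1.6]
[[57.0, -34.1], [57.0, 37.8], [-55.5, -37.0], [-55.4, 41.1]] [0.8 1.9] [ 626.1 -161.6   35. ]
```

Call:
arm_command(targets=[[-4.3, 1.2, 50, 0, 0.65], [-4.3, 1.2, 90, 0, 0.65], [-4.3, 1.2, 125, 0, 0.65], [-4.3, 1.2, 153, 0, 0.65], [-4.3, 1.2, 153, 0, 0.65]])

```text
t: 9.65
eef_pos: [624.7, -165.2, 55.5]
tcp_rot: [-3.136, -0.003, 1.634]
ft_force: [-0.5, -0.5, 0.4]
opening: 0.649
grip_force: 0.0
```

Call:
arm_command(targets=[[0, 0, 0, 0, 0.65], [0, 0, 0, 0, 0.65]])

```text
t: 9.85
eef_pos: [627.3, -167.2, 60.9]
tcp_rot: [3.139, 0.001, 1.633]
ft_force: [-0.5, -0.1, 0.3]
opening: 0.65
grip_force: 0.0
```

Call:
arm_command(targets=[[0, 0, 0, 0, 0.3], [0, 0, 0, 0, 0.3], [0, 0, 0, 0, 0.3], [0, 0, 0, 0, 0.3]])

```text
t: 10.25
eef_pos: [626.0, -167.8, 59.7]
tcp_rot: [-3.141, -0.0, 1.632]
ft_force: [-5.4, 0.3, 6.5]
opening: 0.421
grip_force: 29.9
```

Call:
arm_command(targets=[[2, 0, 0, 0, 0.3], [4, 0, 0, 0, 0.3], [6, 0, 0.3, 0, 0.3], [8, 0, 0.5, 0, 0.3], [8, 0, 0.5, 0, 0.3]])

```text
t: 10.75
eef_pos: [625.8, -162.7, 59.9]
tcp_rot: [3.141, 0.004, 1.632]
ft_force: [-7.1, -17.3, 8.1]
opening: 0.42
grip_force: 30.0
```

```bash
python3 d.py 626 -167.8 59.7 93.5; python3 w.py w8; python3 - <<'E'
from h import *
f=np.load('pics/w8.npz')['frame'][:,:,::-1]; cv2.imwrite('pics/w8c.png',cv2.resize(f[100:300,230:420],None,fx=3,fy=3,interpolation=cv2.INTER_CUBIC))
E
```

```text
t 10.75 pos [ 625.8 -162.7   59.9] yaw 93.5 | shift [-5.1 -0.1  0.2] roll -0.0 f [ -7.1 -17.3   8.1] op 0.42
```

View pics/w8c.png

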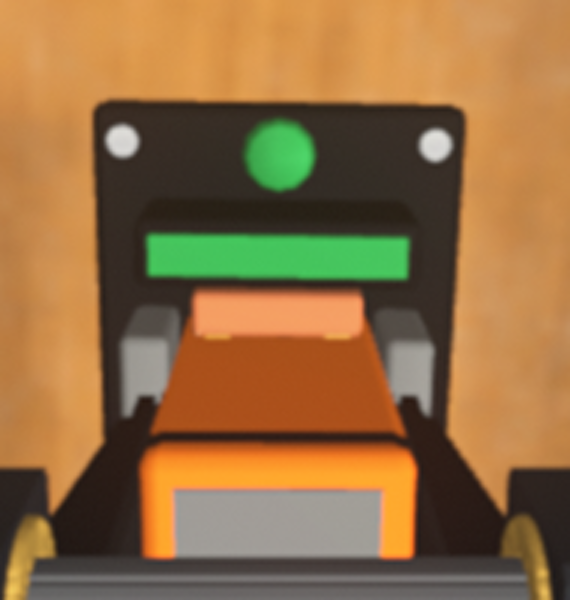

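The pack leans toward the lamp: the copper jaw at crop (278,312) is pressed, and the TCP has moved 5.1 mm of the 8 commanded. I'll push further for margin.

Call:
arm_command(targets=[[2, 0, 0, 0, 0.3], [4, 0, 0.2, 0, 0.3], [4, 0, 0.2, 0, 0.3]])

```text
t: 11.1
eef_pos: [625.6, -159.0, 60.1]
tcp_rot: [3.141, 0.004, 1.632]
ft_force: [-7.9, -18.4, 12.0]
opening: 0.42
grip_force: 30.0
```

```bash
python3 d.py 626 -167.8 59.7 93.5; python3 w.py w9; python3 - <<'E'
from h import *
for n in('w8','w9'):
    c=np.load(f'pics/{n}.npz');f=c['frame'].astype(int); print(n,f[205:256,322].sum(1).tolist())
E
```

```text
t 11.1 pos [ 625.6 -159.    60.1] yaw 93.5 | shift [-8.8 -0.2  0.4] roll 0.0 f [ -7.9 -18.4  12. ] op 0.42
w8 [504, 503, 503, 502, 499, 482, 412, 310, 272, 276, 274, 274, 276, 276, 277, 276, 279, 274, 278, 280, 277, 278, 278, 277, 276, 277, 280, 280, 277, 279, 278, 279, 278, 280, 279, 278, 281, 275, 227, 138, 96, 114, 173, 249, 302, 348, 388, 415, 430, 441, 450]
w9 [489, 501, 500, 502, 502, 503, 501, 502, 502, 500, 479, 415, 311, 272, 268, 269, 268, 267, 269, 268, 269, 268, 270, 273, 271, 272, 273, 272, 276, 273, 274, 275, 272, 272, 272, 271, 273, 274, 273, 269, 251, 192, 119, 102, 147, 220, 285, 330, 372, 404, 422]
```

```bash
cat > tilt.py <<'E'
from h import *
from scipy.optimize import brentq
ctr=np.array([626.,-166.9]); a=np.radians(3.5); ey=np.array([-np.sin(a),np.cos(a)])
def row(c,th,h,lift=0):
    y=15*np.cos(th)+(h-24)*np.sin(th); z=24+(h-24)*np.cos(th)-15*np.sin(th)+lift
    return proj(c,c['T'],[[*(ctr+ey*y),z]])[0,1]
c7=np.load('pics/w7.npz'); h=brentq(lambda h:row(c7,0,h)-183.2,40,100)
def tilt(n,r,lift=0):
    c=np.load(f'pics/{n}.npz'); return brentq(lambda t:row(c,t,h,lift)-r,-.4,.4)
def line(n):
    f=np.load(f'pics/{n}.npz')['frame'].astype(int)[225:280,318:328].sum(2).mean(1); i=f.argmin(); w=np.clip(200-f[i-3:i+4],0,None); return 225+i-3+(w*np.arange(7)).sum()/w.sum()
if __name__=='__main__':
    import sys; print('h',h)
    for n in sys.argv[1:]: print(n,line(n),tilt(n,line(n)))
E
python3 tilt.py w8 w9
```

```text
h 86.46660101151777
w8 245.26474926253687 0.056247727151405386
w9 247.80754873496474 0.09062301949899977
```

Call:
arm_command(targets=[[2, 0, 0.3, 0, 0.3], [4, 0, 0.6, 0, 0.3], [5, 0, 1, 0, 0.3], [5, 0, 1, 0, 0.3]])

```text
t: 11.55
eef_pos: [625.5, -154.3, 59.9]
tcp_rot: [3.14, 0.005, 1.632]
ft_force: [-9.6, -19.4, 18.6]
opening: 0.417
grip_force: 30.0
```

```bash
python3 d.py 626 -167.8 59.7 93.5; python3 w.py w10; python3 tilt.py w10
```

```text
t 11.55 pos [ 625.5 -154.3   59.9] yaw 93.5 | shift [-13.5  -0.3   0.2] roll 0.0 f [ -9.6 -19.4  18.6] op 0.417
h 86.46660101151777
w10 251.24736601007788 0.1346153369530782
```

Call:
arm_command(targets=[[-5, 0, -0.8, 0, 0.3], [-10, 0, -1.4, 0, 0.3], [-15, 0, -1.7, 0, 0.3], [-20, 0, -1.7, 0, 0.3], [-25, 0, -1.5, 0, 0.3]])

```text
t: 12.1
eef_pos: [626.4, -173.2, 59.3]
tcp_rot: [-3.14, -0.004, 1.631]
ft_force: [-1.9, 19.3, 11.4]
opening: 0.42
grip_force: 30.0
```

Call:
arm_command(targets=[[-2, 0, 0.2, 0, 0.3], [-4, 0, 0.4, 0, 0.3], [-6, 0, 0.6, 0, 0.3], [-6, 0, 0.6, 0, 0.3]])

```text
t: 12.5
eef_pos: [626.7, -178.8, 59.2]
tcp_rot: [-3.14, -0.004, 1.631]
ft_force: [-3.5, 16.6, 13.2]
opening: 0.424
grip_force: 30.0
```

```bash
python3 d.py 626 -167.8 59.7 93.5; python3 w.py w11; python3 tilt.py w11
```

```text
t 12.5 pos [ 626.7 -178.8   59.2] yaw 93.5 | shift [11.  -0.  -0.4] roll -0.0 f [-3.5 16.6 13.2] op 0.424
h 86.46660101151777
w11 242.21971496437055 -0.1607279264487696
```

Call:
arm_command(targets=[[3, 0, -2, 0, 0.3], [7, 0, -4, 0, 0.3], [11, 0, -6, 0, 0.3], [16, 0, -8, 0, 0.3], [20, 0, -9, 0, 0.3]])

```text
t: 13.05
eef_pos: [625.5, -162.8, 66.4]
tcp_rot: [-3.14, 0.001, 1.632]
ft_force: [1.4, -10.2, -22.2]
opening: 0.421
grip_force: 30.0
```

```bash
python3 d.py 626 -167.8 59.7 93.5; python3 w.py w12; python3 tilt.py w12
```

```text
t 13.05 pos [ 625.5 -162.8   66.4] yaw 93.5 | shift [-5.   0.2  6.7] roll 0.0 f [  1.4 -10.2 -22.2] op 0.421
h 86.46660101151777
w12 241.08341187558906 0.04543498198468174
```

Call:
arm_command(targets=[[-5, 0, 0, 0, 0.3], [-10, 0, 0, 0, 0.3], [-15, 0, 0, 0, 0.3], [-18, 0, 0, 0, 0.3]])

```text
t: 13.5
eef_pos: [626.5, -177.9, 68.1]
tcp_rot: [-3.14, -0.004, 1.631]
ft_force: [-2.4, 16.0, 1.0]
opening: 0.419
grip_force: 30.0
```

Call:
arm_command(targets=[[5, 0, -1, 0, 0.3], [10, 0, -1, 0, 0.3], [15, 0, -2, 0, 0.3], [18, 0, -2, 0, 0.3]])

```text
t: 13.9
eef_pos: [625.8, -163.6, 70.4]
tcp_rot: [3.142, 0.003, 1.633]
ft_force: [-6.8, -14.0, -1.3]
opening: 0.418
grip_force: 30.0
```

```bash
python3 d.py 626 -167.8 59.7 93.5; python3 w.py w13; python3 tilt.py w13
```

```text
t 13.9 pos [ 625.8 -163.6   70.4] yaw 93.5 | shift [-4.1 -0.1 10.7] roll 0.0 f [ -6.8 -14.   -1.3] op 0.418
h 86.46660101151777
w13 239.4581443298969 0.02210268308739642
```

Call:
arm_command(targets=[[-5, 0, 0, 0, 0.3], [-5, 0, 0, 0, 0.6], [-5, 0, 0, 0, 0.6], [-5, 0, 8, 0, 0.6], [-5, 0, 16, 0, 0.6]])

```text
t: 14.45
eef_pos: [626.7, -166.6, 53.1]
tcp_rot: [3.14, 0.0, 1.632]
ft_force: [0.3, 0.8, -0.4]
opening: 0.598
grip_force: 0.0
```

Call:
arm_command(targets=[[0, 0, 0, 0, 0.6], [0, 0, 0, 0, 0.3], [0, 0, 0, 0, 0.3], [0, 0, 0, 0, 0.3], [0, 0, 0, 0, 0.3]])

```text
t: 14.95
eef_pos: [626.2, -166.7, 53.4]
tcp_rot: [-3.141, -0.0, 1.632]
ft_force: [-1.1, -0.3, 0.6]
opening: 0.422
grip_force: 29.9
```

```bash
python3 d.py 626 -167.8 59.7 93.5; python3 w.py w14; python3 tilt.py w14; python3 -c "
from tilt import *
from scipy.optimize import brentq
c=np.load('pics/w14.npz');print('lift at zero tilt',brentq(lambda l:row(c,0,h,l)-line('w14'),-30,40))"
```

```text
t 14.95 pos [ 626.2 -166.7   53.4] yaw 93.5 | shift [-1.1 -0.3 -6.3] roll -0.0 f [-1.1 -0.3  0.6] op 0.422
h 86.46660101151777
w14 257.54697286012527 -0.048617741982420276
lift at zero tilt 7.379331189087447
```

Call:
arm_command(targets=[[4, 0, -1, 0, 0.3], [9, 0, -2, 0, 0.3], [4, 0, -3, 0, 0.3], [-1, 0, -4, 0, 0.3], [-6, 0, -5, 0, 0.3]])

```text
t: 15.5
eef_pos: [626.3, -170.9, 56.9]
tcp_rot: [-3.14, -0.004, 1.631]
ft_force: [3.3, 12.9, -14.0]
opening: 0.42
grip_force: 30.0
```

Call:
arm_command(targets=[[-4, 0, -1, 0, 0.3], [1, 0, -2, 0, 0.3], [6, 0, -3, 0, 0.3], [11, 0, -4, 0, 0.3], [15, 0, -5, 0, 0.3]])

```text
t: 16.0
eef_pos: [625.5, -158.6, 62.2]
tcp_rot: [-3.141, 0.001, 1.632]
ft_force: [2.0, -11.7, -20.7]
opening: 0.422
grip_force: 30.0
```

Call:
arm_command(targets=[[-5, 0, -1, 0, 0.3], [-10, 0, -2, 0, 0.3], [-14, 0, -3, 0, 0.3], [-18, 0, -4, 0, 0.3], [-8, 0, -5, 0, 0.3]])

```text
t: 16.5
eef_pos: [625.9, -166.6, 67.6]
tcp_rot: [-3.14, 0.0, 1.631]
ft_force: [-1.9, -8.5, -8.3]
opening: 0.421
grip_force: 30.0
```

```bash
python3 d.py 626 -167.0 53.4 93.5; python3 w.py w15; python3 -c "
from tilt import *
c=np.load('pics/w15.npz');print(line('w15'),'lift at zero tilt',brentq(lambda l:row(c,0,h,l)-line('w15'),-30,60))"
```

```text
t 16.5 pos [ 625.9 -166.6   67.6] yaw 93.5 | shift [-0.4  0.1 14.2] roll -0.0 f [-1.9 -8.5 -8.3] op 0.421
252.5389344262295 lift at zero tilt 16.032406768819804
```

Call:
arm_command(targets=[[5, 0, -1, 0, 0.3], [9, 0, -2, 0, 0.3], [4, 0, -4, 0, 0.3], [-1, 0, -6, 0, 0.3], [-6, 0, -8, 0, 0.3]])

```text
t: 17.05
eef_pos: [627.5, -172.3, 77.7]
tcp_rot: [3.139, 0.001, 1.633]
ft_force: [-0.4, 0.1, -1.6]
opening: 0.421
grip_force: 30.0
```

Call:
arm_command(targets=[[-3, 0, -1, 0, 0.3], [2, 0, -3, 0, 0.3], [7, 0, -5, 0, 0.3], [12, 0, -7, 0, 0.3], [7, 0, -9, 0, 0.3]])

```text
t: 17.55
eef_pos: [626.3, -163.4, 85.6]
tcp_rot: [-3.141, -0.0, 1.634]
ft_force: [-0.8, -0.4, -1.5]
opening: 0.419
grip_force: 30.0
```

```bash
python3 d.py 626 -167.0 53.4 93.5; python3 w.py w16; python3 -c "
from tilt import *
c=np.load('pics/w16.npz');print(line('w16'),'lift at zero tilt',brentq(lambda l:row(c,0,h,l)-line('w16'),-30,60))"
```

```text
t 17.55 pos [ 626.3 -163.4   85.6] yaw 93.6 | shift [-3.6 -0.5 32.2] roll 0.1 f [-0.8 -0.4 -1.5] op 0.419
253.85062089116144 lift at zero tilt 28.314490531026603
```

Free now: the vertical force is just the weight. I'll centre it, raise it to a clear height, then check the tilt.

Call:
arm_command(targets=[[-2, 0, -5, 0, 0.3], [-3.5, 0, -10, 0, 0.3], [-3.5, 0, -15, 0, 0.3], [-3.5, 0, -15, 0, 0.3], [-3.5, 0, -15, 0, 0.3]])

```text
t: 18.1
eef_pos: [626.5, -168.2, 100.4]
tcp_rot: [3.141, 0.0, 1.632]
ft_force: [0.6, 0.1, -1.2]
opening: 0.418
grip_force: 30.0
```

```bash
python3 d.py 626 -167.0 100 93.5; python3 w.py w17; python3 - <<'E'
from h import *
from tilt import line
def prof(n,a,b): print(n,a,np.load(f'pics/{n}.npz')['frame'].astype(int)[a:b,319:327].mean(1).round().astype(int).tolist())
prof('w7',184,196); print(line('w17')); prof('w17',195,235); prof('w17',255,285); print(line('w14')); prof('w14',255,285)
E
```

```text
t 18.1 pos [ 626.5 -168.2  100.4] yaw 93.5 | shift [ 1.3 -0.4  0.4] roll -0.0 f [ 0.6  0.1 -1.2] op 0.418
w7 184 [[134, 64, 26], [211, 99, 30], [244, 128, 36], [251, 145, 40], [253, 156, 43], [254, 160, 43], [253, 154, 57], [234, 147, 100], [175, 151, 139], [155, 152, 146], [156, 152, 146], [156, 152, 145]]
253.84849596478355
w17 195 [[160, 92, 61], [77, 52, 41], [48, 41, 36], [50, 42, 36], [50, 42, 36], [50, 42, 36], [51, 42, 36], [51, 42, 36], [50, 42, 35], [51, 42, 35], [51, 42, 36], [51, 42, 35], [51, 41, 35], [52, 41, 35], [51, 40, 35], [51, 41, 36], [51, 40, 35], [51, 40, 35], [55, 41, 35], [83, 49, 33], [129, 64, 28], [159, 76, 26], [164, 78, 25], [164, 78, 25], [164, 77, 25], [164, 78, 25], [164, 77, 25], [164, 77, 25], [164, 77, 24], [165, 78, 25], [165, 78, 25], [165, 77, 24], [166, 77, 25], [165, 77, 25], [166, 77, 25], [165, 77, 25], [165, 77, 24], [165, 77, 25], [166, 77, 24], [166, 77, 25]]
w17 255 [[68, 36, 23], [121, 57, 24], [168, 77, 25], [192, 89, 27], [217, 103, 30], [235, 117, 33], [244, 128, 35], [249, 138, 38], [251, 145, 40], [252, 151, 42], [253, 157, 43], [254, 162, 44], [254, 166, 45], [254, 167, 45], [254, 167, 45], [255, 164, 45], [253, 151, 60], [216, 142, 106], [167, 153, 144], [160, 157, 151], [161, 157, 151], [161, 157, 150], [161, 156, 150], [161, 156, 150], [161, 157, 150], [161, 157, 150], [161, 157, 150], [161, 157, 151], [162, 158, 151], [158, 153, 147]]
257.54697286012527
w14 255 [[139, 64, 24], [77, 38, 22], [50, 28, 22], [50, 29, 23], [68, 35, 24], [122, 57, 25], [170, 78, 26], [189, 88, 27], [210, 99, 29], [230, 112, 32], [242, 125, 35], [248, 137, 38], [251, 145, 39], [252, 150, 40], [253, 155, 42], [254, 159, 43], [254, 164, 44], [254, 168, 45], [254, 169, 45], [254, 170, 46], [255, 169, 45], [255, 160, 53], [240, 142, 86], [173, 139, 128], [158, 154, 150], [164, 158, 154], [164, 158, 153], [164, 158, 153], [165, 159, 154], [161, 154, 150]]
```

```bash
python3 - <<'E'
from tilt import *
from scipy.optimize import fsolve
yl=brentq(lambda y:proj(c7,c7['T'],[[*(ctr+ey*y),95]])[0,1]-191.3,0,15); print('label y',yl)
c=np.load('pics/w17.npz')
def r(p,y,hh):
    Y=p[0]+y*np.cos(p[2])+hh*np.sin(p[2]); Z=p[1]+hh*np.cos(p[2])-y*np.sin(p[2]); return proj(c,c['T'],[[*(ctr+ey*Y),Z]])[0,1]
for ft in (214.2,214.7,215.2):
  for lb in (271.3,271.8): print(ft,lb,fsolve(lambda p:[r(p,15,h-10)-253.85,r(p,15,0)-ft,r(p,yl,85)-lb],[0,55,0]).round(3))
# fixed z from kinematics: sliding y,theta from line and foot
for z in (48,52,56,60): print(z,fsolve(lambda p:[r([p[0],z,p[1]],15,h-10)-253.85,r([p[0],z,p[1]],15,0)-214.7],[0,0]).round(3))
E
```

```text
label y 9.750683425216211
214.2 271.3 [-14.089  41.541   0.049]
214.2 271.8 [-12.536  46.635   0.057]
214.7 271.3 [-14.254  42.256   0.055]
214.7 271.8 [-12.7    47.323   0.063]
215.2 271.3 [-14.415  42.975   0.061]
215.2 271.8 [-12.861  48.015   0.069]
48 [-12.493   0.064]
52 [-11.265   0.071]
56 [-10.037   0.077]
60 [-8.808  0.083]
```

Call:
arm_command(targets=[[4, 0, -4, 0, 0.3], [6, 0, -7, 0, 0.3], [6, 0, -7, 0, 0.3], [6, 0, -7, 0, 0.3], [6, 0, -7, 0, 0.3]])

```text
t: 18.65
eef_pos: [626.1, -162.2, 107.2]
tcp_rot: [-3.142, -0.0, 1.632]
ft_force: [0.5, 0.0, -2.7]
opening: 0.416
grip_force: 30.0
```

Call:
arm_command(targets=[[0, 0, 0, 0, 0.3], [0, 0, 0, 0, 0.3], [0, 0, 0, 0, 0.3], [0, 0, 0, 0, 0.3], [0, 0, 0, 0, 0.3]])

```text
t: 19.15
eef_pos: [626.1, -162.2, 107.3]
tcp_rot: [3.142, -0.0, 1.632]
ft_force: [0.2, -0.6, -2.5]
opening: 0.42
grip_force: 30.0
```

```bash
python3 d.py 626 -167 107 93.5; python3 -c "
from h import *
s=env.state();print(abs(s['qvel']).max(),s['grip_force'],s['ft_force']);print(env.job_done())"
```

```text
t 19.15 pos [ 626.1 -162.2  107.3] yaw 93.5 | shift [-4.8 -0.4  0.3] roll -0.0 f [ 0.2 -0.6 -2.5] op 0.42
0.0017573062390148833 29.998631179332733 [ 0.18795011 -0.62782464 -2.46116682]
the job is handed in; nothing more can be done
None
```

Job handed in at 19.15 s, no verdict returned: the blue pack is released on the white dock's floor, and the orange pack, rocked an estimated 0.13 rad towards the lamp and 0.16 rad away, is held still about 2 cm above the black dock, leaning an estimated 0.05–0.08 rad.

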